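# Show the base of a spice jar to the date-code reader

### The job

Wake the date-code reader by pushing its green plunger fully down and letting it spring back. Then take the spice jar with the green label out of the wooden rack and hold it in the air in front of the reader's sloping head, with the underside of the jar squarely facing the lens, centred on it and 9 cm from it. Finish while still holding the jar there, still and touching nothing else; leave the other jar standing in the rack.

Things in the scene. Friction and masses are not known exactly. Their poses are not given: they have to be found in the camera images.
- jar_green_mid (a point): centre (half-way up, 48 mm above its underside) of the spice jar with the GREEN label, the one to show: round clear jar with a dark lid, 44 mm in diameter, 96 mm high, about 0.1 kg; its z axis points from the underside to the lid (up while it stands). It starts in one of the two wells of the rack
- jar_green_base (a point): centre of the underside of the green-labelled jar, 48 mm below jar_green_mid; z axis as there
- jar_green_lid (a point): centre of the top of that jar's lid, 96 mm from the underside; z axis as there
- jar_brown_mid (a point): centre of the spice jar with the brown and cream label, same size; leave it standing in the rack
- jar_green: the green-labelled jar itself; origin at the centre of its underside, z towards the lid
- jar_brown: the brown and cream labelled jar; origin at the centre of its underside. In the way behind the two jars always stand a black cash drawer box (100 mm high, front at world x = 0.51, y = 0.06 to 0.40) with the till screen on it (up to z = 0.47), and a receipt printer (127 mm high, front at x = 0.58, y = -0.08 to 0.05): keep the arm in front of them
- jar_rack: fixed light wooden block, 62 mm (x) by 128 mm (y) by 30 mm high, origin at the centre of its underside on the worktop, with two round wells side by side along its y axis, at y = +33 and -33 mm; wells are 47.5 mm wide and 20 mm deep (their floor is 10 mm above the worktop), so each jar stands upright with 76 mm out of the block, its top 106 mm above the worktop
- reader: fixed date-code reader; origin on the worktop under the centre of the lens; its -x side is the front. Grey foot plate 175 mm (x, from -125 to +50 mm) by 90 mm (y) and 12 mm thick, a black pedestal with the white head on it, and in front of the head the plunger on a small black block at x = -97 mm, y = 0
- reader_head: white head of the reader, 80 x 80 x 36 mm; origin at the centre of its sloping face, on the lens, 78 mm above the worktop; its z axis points straight out of the lens, up and to the front, leaning 0.6 rad (34 degrees) from the vertical. The top edge of the head is about 101 mm above the worktop
- view_point (a point): the place for the centre of the jar's underside: in the air on the lens axis, 90 mm out from the lens; axes as reader_head (z points away from the lens; the jar's underside-to-lid axis must point along it)
- plunger_top (a point): centre of the top of the green plunger cap, 30 mm in diameter; moves with it. It is pushed straight down. When up it is 56 mm above the worktop and stands 16 mm proud of a round black collar 46 mm in diameter
- plunger (a joint): travel of the plunger in m: 0 up, 0.012 fully down against its stop; a spring (2 N at the start of the stroke) takes it back up; 7 N hold it fully down
There are look-alikes about, which are no part of the job. Leave any blue or turquoise look-alike of the jar_green alone.

How it is judged:
By the outcome, as a careful person would: the job done as asked, in the order asked, and still so for the second after the job is handed in, while the arm keeps its last pose, push and grip.
It also fails if it takes over 50 s, if anything falls off the work surface, if the arm or the gripper's body presses on something with over 40 N, if the wrist force passes 120 N, or if a joint passes its speed limit or range.

### The arm

A 7-joint arm with a two-finger parallel gripper is mounted at the origin on a cart in front of the work surface, level with it; the furniture and walls round the work are solid. World frame = base frame: x ahead of the robot, y to its left, z up, the work surface at z = 0. Lengths are in m, angles in degrees, forces in N, time in s.
With the tool pointing down it reaches from about 0.425 to 0.875 m from the base axis. Payload 4.7 kg.
Tool frame: the origin (TCP) lies at the very end of the fingers, on their centre line; the grasp point (between the pads) lies env.tcp_to_grasp behind it (env.tcp_to_grasp is the distance from the TCP to the grasp point, in m); z points along the fingers, x is the direction in which the jaws open and shut, and the axes are right-handed (so a half turn about z gives the same grasp; the last joint's range is limited). The gripper opens to 87 mm and grips with 3 to 60 N. Pads are 19 mm wide; open, the fingers measure 117 mm over their backs; the gripper's body (75 mm by 190 mm) begins 51 mm behind the grasp point.
Start: joints at [-73.505, 18.392, -4.016, 83.108, 1.295, 78.541, -3.26], TCP at [0.176, 0.626, 0.223] pointing down, gripper open.
Joint ranges: [-163.93, 163.93], [-17.29, 119.83], [-79.2, 71.16], [3.27, 140.29], [-89.18, 269.18], [5.43, 117.66], [-154.24, 154.24]. Speed limits (degrees/s): [147.25, 147.25, 180, 180, 180, 180, 180].

### API

Orientations are given as [roll, pitch, yaw] about the fixed x, y, z axes, in that order (R = Rz(yaw) Ry(pitch) Rx(roll)).
In Python, from cell import env gives the robot as it stands. The module is installed in compiled form; this text tells all that it offers.
- The arm moves only by the tool send_rows, never from a script. Its argument "steps" is a list of rows, each a list of 3 entries, a list of its own where there are three numbers: the shift along the tool's x, y, z in m, then the turn, a rotation vector about the tool's x, y, z in rad, then the finger opening in m, from 0 to 0.087. A call has exactly 5 rows; each row is the pose to reach, as a shift and turn from the pose commanded when the call began, along the tool's axes at that moment; what a row does not reach only later rows make up. A row lasts 1/12 s, in which the tool goes at most 41.7 mm and 7.16 degrees, less where a joint would pass 70% of its speed; a pose out of reach is approached as far as the arm can. A call with a gripper value outside its range is refused whole. The fingers move at their own pace and stop on an object; "grip_force" is the grip in N (left out, the last holds). Time passes only in rows, so rows that repeat a pose let the fingers close, or fill a call up. It gives the time, the measured TCP pose, the force and the opening at its end, in the units of the state.
- env.get_obs(): the state, without advancing time (a new reading comes with each control period).
- env.read_camera(name): name is "side" or "top" or "wrist"; returns a dict with "pixels" (384x512x3 uint8, red, green, blue), "fx", "fy", "cx", "cy" (pixels), "k1" (the pictures are not rectified: a ray, as slopes to the right and down, at radius r is drawn at 1 + k1 r^2 times it, then the intrinsics apply), "position" and "rotation" of the camera in the world. Camera axes: x right, y up, looking along -z (the intrinsics and any distortion apply to the point x, -y, -z); pixel columns grow to the right and rows downward; lengths in m; the calibration is good to about 2 mm. A picture is of the moment at which its call begins. There is no depth.
- env.sign_off(): hands the job in, once; it reports no verdict.
The state is a dict: "time_s": time; "qpos": joint angles; "joint_velocities": joint speeds; "effort": joint torques, N m; "tool_pos": TCP position; "tool_rot": TCP orientation; "force": force on the tool from outside, world axes, zero at the start; "wrist_torque": the same for the moment, N m; "grip_width": finger opening in m.
Only numpy, scipy, OpenCV 4.12 (cv2) and the standard library are available. Lean on these libraries where they do the work, as an engineer would, in place of code of your own. Each camera call takes 0.05 s, during which the arm holds its last target.

## Working session

There is one attempt and no reset: what is moved stays moved. The work goes in short steps, Python scripts to look and compute and a tool call to move; the robot and the scene stay as the last step left them, time stands still between calls to the robot, and variables do not carry over. Pictures are saved under pics/ and viewed, and the job is handed in when it is done.

Besides the shell and the picture viewer there is one more tool, called after ">>>" as a command line: name --argument value ..., lists and objects as JSON in quotes. send_rows: Moves the arm, as the interface text tells. Its arguments: {"type":"object","properties":{"steps":{"type":"array"},"grip_force":{"type":"number"}},"required":["steps"]}

```bash
mkdir -p pics; ls
python3 - <<'E'
from cell import env
import cv2
o=env.get_obs(); print(o); print(env.tcp_to_grasp)
for n in ["side","top","wrist"]:
    c=env.read_camera(n); cv2.imwrite(f"pics/{n}0.png",c["pixels"][:,:,::-1])
    print(n,{k:v for k,v in c.items() if k!="pixels"})
E
```

```text
pics
{'time_s': 0.0, 'qpos': array([-73.50426838,  18.43946229,  -4.01392309,  83.1746322 ,
         1.29525811,  78.53944156,  -3.26196307]), 'joint_velocities': array([-0.03754643, -0.09471294, -0.06136315,  0.04794574, -0.08970273,
       -0.04228448,  0.01415883]), 'effort': array([ 8.59646898e-04, -4.91298401e+01, -4.03448185e-01, -3.12510216e+01,
       -6.39889506e-02,  4.41322848e-02,  1.79445210e-04]), 'tool_pos': array([0.17567795, 0.62524483, 0.22145908]), 'tool_rot': array([1.79993568e+02, 1.08287641e-01, 7.43105681e+01]), 'force': array([-0.54805997, -0.51728031,  0.82366596]), 'wrist_torque': array([ 0.00645557, -0.03123626,  0.00922097]), 'grip_width': 0.08677936944229905}
0.0187
side {'fx': 474.9589749829017, 'fy': 474.9589749829017, 'cx': 253.8183634352177, 'cy': 195.90957328382657, 'k1': -0.15996480372197866, 'position': array([ 0.12153823, -0.00311867,  0.88041086]), 'rotation': array([  28.51068025,    0.21988519, -115.46874446])}
top {'fx': 430.19281477279975, 'fy': 430.19281477279975, 'cx': 257.931814182925, 'cy': 197.51218086680717, 'k1': -0.03614043197061202, 'position': array([ 0.38653324, -0.14441101,  1.03249816]), 'rotation': array([  8.30193708,  -2.51921398, -89.52663821])}
wrist {'fx': 341.6251349934572, 'fy': 341.6251349934572, 'cx': 251.16066277565972, 'cy': 194.58080864041915, 'k1': -0.08898837870044946, 'position': array([0.09880543, 0.64709214, 0.38445565]), 'rotation': array([-1.67574110e+01,  3.51775256e-02,  7.42569480e+01])}
```

View pics/side0.png

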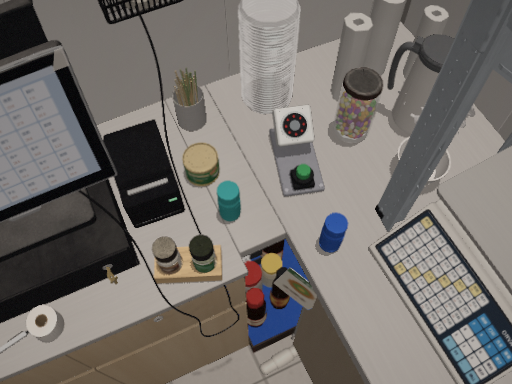

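View pics/top0.png

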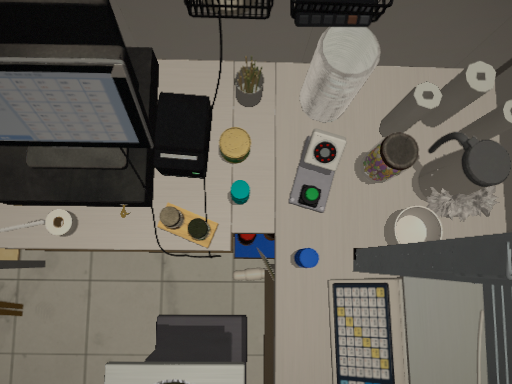

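View pics/wrist0.png

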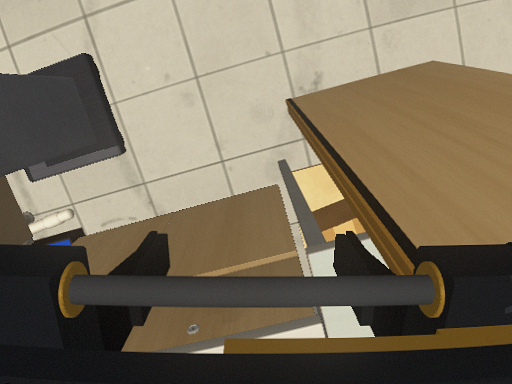

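Run:
```python
import cv2,numpy as np
a=cv2.imread("pics/side0.png"); b=cv2.imread("pics/top0.png")
f=lambda i,x,y,w,h,s:cv2.resize(i[y:y+h,x:x+w],None,fx=s,fy=s,interpolation=cv2.INTER_CUBIC)
cv2.imwrite("pics/c1.png",np.hstack([f(a,145,225,90,70,4.4),f(b,145,190,90,70,4.4)]))
cv2.imwrite("pics/c2.png",np.hstack([f(a,260,95,80,110,5),f(b,280,120,80,110,5)]))
```

```text
(no output)
```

View pics/c1.png

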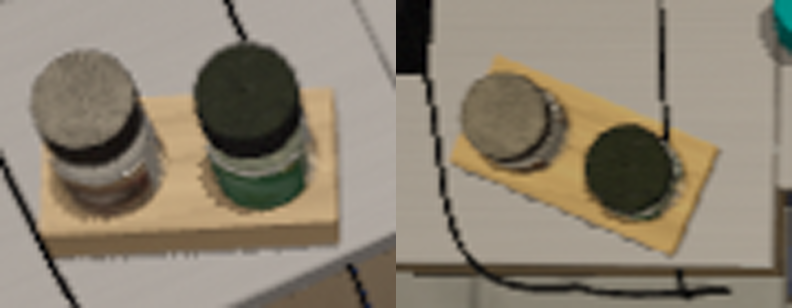

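View pics/c2.png

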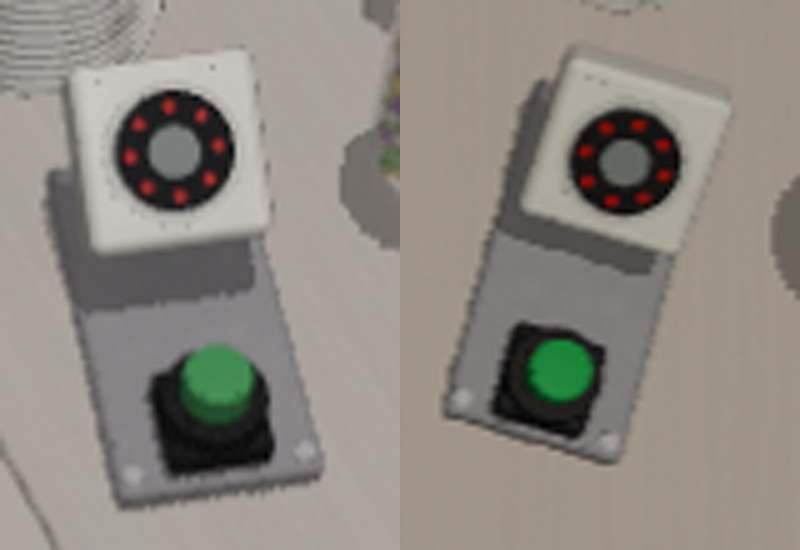

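```bash
cat > h.py <<'E'
import numpy as np,cv2
from scipy.spatial.transform import Rotation as R
from scipy.optimize import least_squares
def cam_R(c): return R.from_euler('xyz',c["rotation"],degrees=True).as_matrix()
def ray(c,u,v):
    K=np.array([[c["fx"],0,c["cx"]],[0,c["fy"],c["cy"]],[0,0,1]])
    p=cv2.undistortPoints(np.array([[[u,v]]],float),K,np.array([c["k1"],0,0,0,0.]))[0,0]
    d=cam_R(c)@np.array([p[0],-p[1],-1]); return np.array(c["position"]),d/np.linalg.norm(d)
def atz(c,u,v,z):
    o,d=ray(c,u,v); return o+d*(z-o[2])/d[2]
def tri(rs):
    A=0;b=0
    for o,d in rs:
        P=np.eye(3)-np.outer(d,d);A=A+P;b=b+P@o
    return np.linalg.solve(A,b)
def proj(c,p):
    q=cam_R(c).T@(np.asarray(p,float)-c["position"]); x=q[0]/-q[2]; y=-q[1]/-q[2]; r=x*x+y*y; s=1+c["k1"]*r
    return np.array([c["fx"]*x*s+c["cx"],c["fy"]*y*s+c["cy"]])
def rpy(a): return R.from_euler('xyz',a,degrees=True).as_matrix()
E
python3 - <<'E'
from cell import env
from h import *
S=env.read_camera("side");T=env.read_camera("top")
pts={'lid':((200.9,246.1),(198.2,228.2),.106),'lens':((294.8,125.4),(325,152.2),.078),'plg':((303.6,169.4),(312.2,194),.056),
'blid':((164.2,247.2),(170.0,216.7),.106)}
for k,(s,t,z) in pts.items():
    print(k,atz(S,*s,z).round(4),atz(T,*t,z).round(4),tri([ray(S,*s),ray(T,*t)]).round(4))
E
```

```text
lid [ 0.452 -0.054  0.106] [ 0.4538 -0.0564  0.106 ] [ 0.4546 -0.0551  0.0992]
lens [ 0.6314 -0.3379  0.078 ] [ 0.6338 -0.3387  0.078 ] [ 0.6352 -0.3401  0.0723]
plg [ 0.5389 -0.3109  0.056 ] [ 0.5396 -0.3118  0.056 ] [ 0.54   -0.312   0.0536]
blid [0.4779 0.0058 0.106 ] [0.4778 0.0047 0.106 ] [0.4781 0.0054 0.1051]
```

>>> send_rows --steps '[[[-0.026,0.023,-0.002],[0,0,0],0.0],[[-0.052,0.046,-0.004],[0,0,0],0.0],[[-0.078,0.068,-0.006],[0,0,0],0.0],[[-0.104,0.091,-0.008],[0,0,0],0.0],[[-0.13,0.114,-0.01],[0,0,0],0.0]]' --grip_force 20

```text
time_s: 0.67
tool_pos: [0.2508, 0.4682, 0.2325]
tool_rot: [180.0, -0.0, 74.3]
force: [0.6, 0.1, 1.1]
grip_width: 0.0612
```

>>> send_rows --steps '[[[-0.026,0.023,-0.002],[0,0,0],0.0],[[-0.052,0.046,-0.004],[0,0,0],0.0],[[-0.078,0.068,-0.006],[0,0,0],0.0],[[-0.104,0.091,-0.008],[0,0,0],0.0],[[-0.13,0.114,-0.01],[0,0,0],0.0]]'

```text
time_s: 1.08
tool_pos: [0.3254, 0.3122, 0.2427]
tool_rot: [180.0, -0.0, 74.3]
force: [0.8, -0.4, -0.7]
grip_width: 0.0283
```

>>> send_rows --steps '[[[-0.026,0.023,-0.002],[0,0,0],0.0],[[-0.052,0.046,-0.004],[0,0,0],0.0],[[-0.078,0.068,-0.006],[0,0,0],0.0],[[-0.104,0.091,-0.008],[0,0,0],0.0],[[-0.13,0.114,-0.01],[0,0,0],0.0]]'

```text
time_s: 1.5
tool_pos: [0.4, 0.1562, 0.2528]
tool_rot: [180.0, -0.0, 74.3]
force: [0.9, 0.2, 0.4]
grip_width: 0.0012
```

>>> send_rows --steps '[[[-0.033,0.0155,0],[0,0,0],0.0],[[-0.066,0.031,0],[0,0,0],0.0],[[-0.099,0.0465,0],[0,0,0],0.0],[[-0.132,0.062,0],[0,0,0],0.0],[[-0.165,0.0775,0],[0,0,0],0.0]]'

```text
time_s: 1.92
tool_pos: [0.4295, -0.0238, 0.2527]
tool_rot: [180.0, -0.1, 74.3]
force: [0.6, 0.3, 0.5]
grip_width: 0.0005
```

>>> send_rows --steps '[[[-0.025,0.018,0.01],[0,0,0],0.0],[[-0.05,0.0365,0.02],[0,0,0],0.0],[[-0.075,0.055,0.03],[0,0,0],0.0],[[-0.1,0.073,0.04],[0,0,0],0.0],[[-0.124,0.091,0.05],[0,0,0],0.0]]'

```text
time_s: 2.33
tool_pos: [0.4839, -0.1676, 0.2025]
tool_rot: [179.9, -0.1, 74.3]
force: [-0.1, 0.2, 0.0]
grip_width: 0.0003
```

>>> send_rows --steps '[[[-0.025,0.018,0.016],[0,0,0],0.0],[[-0.05,0.0365,0.032],[0,0,0],0.0],[[-0.075,0.055,0.048],[0,0,0],0.0],[[-0.1,0.073,0.064],[0,0,0],0.0],[[-0.124,0.091,0.08],[0,0,0],0.0]]'

```text
time_s: 2.75
tool_pos: [0.5383, -0.3111, 0.1212]
tool_rot: [-180.0, 0.0, 74.4]
force: [0.4, 0.6, 1.5]
grip_width: 0.0003
```

Run:
```python
from cell import env
from h import *
import json
print(env.get_obs()["tool_pos"],env.get_obs()["tool_rot"],env.get_obs()["qpos"].round(1),env.get_obs()["grip_width"])
out=[]
for n in ("side","top","wrist"):
    c=env.read_camera(n); out.append(c["pixels"][:,:,::-1]); 
a,b,w=out
f=lambda i,x,y,w,h,s:cv2.resize(i[y:y+h,x:x+w],None,fx=s,fy=s,interpolation=cv2.INTER_CUBIC)
cv2.imwrite("pics/d1.png",np.hstack([f(a,230,80,130,150,3),f(b,250,100,130,150,3)]))
cv2.imwrite("pics/w1.png",w)
```

```text
[ 0.53826621 -0.31112756  0.12121988] [-1.79967849e+02  4.88052687e-03  7.43548302e+01] [-12.7  25.5  51.5  96.  -21.2  68.8 118.3] 0.00030532116019083705
```

View pics/d1.png

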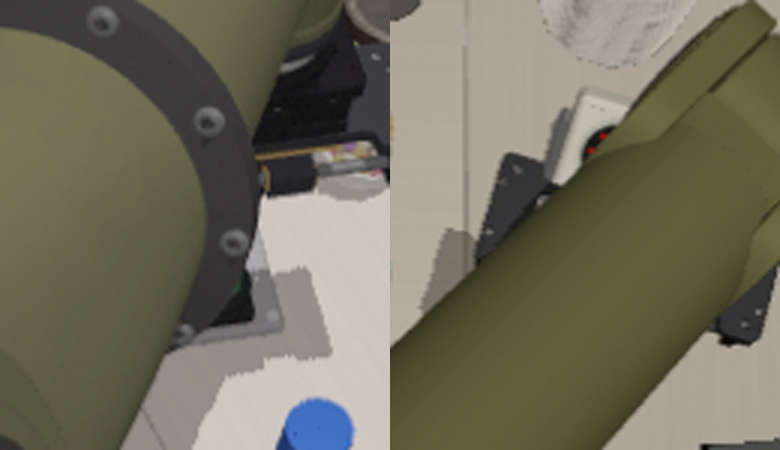

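View pics/w1.png

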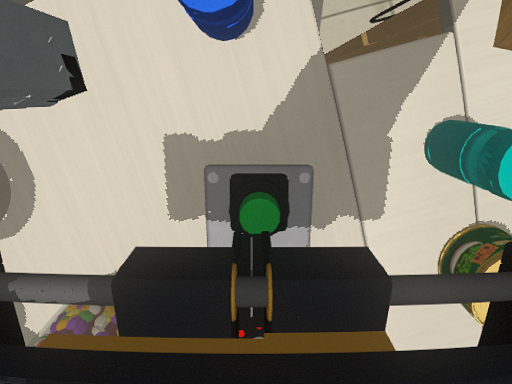

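Run:
```python
from cell import env
from h import *
c=env.read_camera("wrist")
print(atz(c,260,214,.056), proj(c,[.5393,-.3113,.056]), proj(c,env.get_obs()["tool_pos"]))
f=c["pixels"][150:260,200:310,::-1]
cv2.imwrite("pics/w1c.png",cv2.resize(f,None,fx=5,fy=5,interpolation=cv2.INTER_CUBIC))
```

```text
[ 0.54000858 -0.30701663  0.056     ] [253.89633088 214.66196974] [254.77265499 252.71757835]
```

View pics/w1c.png

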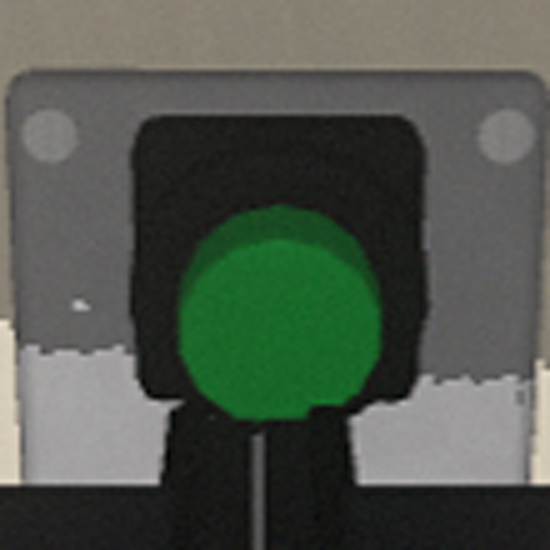

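>>> send_rows --steps '[[[0.001,0,0.012],[0,0,0],0.0],[[0.0015,0.001,0.024],[0,0,0],0.0],[[0.0015,0.001,0.036],[0,0,0],0.0],[[0.0015,0.001,0.048],[0,0,0],0.0],[[0.0015,0.001,0.058],[0,0,0],0.0]]'

```text
time_s: 3.37
tool_pos: [0.539, -0.3073, 0.063]
tool_rot: [-180.0, -0.1, 74.4]
force: [0.1, -1.0, -0.4]
grip_width: 0.0004
```

>>> send_rows --steps '[[[0,0,0.004],[0,0,0],0.0],[[0,0,0.008],[0,0,0],0.0],[[0,0,0.012],[0,0,0],0.0],[[0,0,0.015],[0,0,0],0.0],[[0,0,0.017],[0,0,0],0.0]]'

```text
time_s: 3.78
tool_pos: [0.539, -0.3085, 0.0478]
tool_rot: [-180.0, -0.1, 74.3]
force: [-2.8, 2.8, 6.3]
grip_width: 0.0001
```

>>> send_rows --steps '[[[0,0,0.001],[0,0,0],0.0],[[0,0,0.002],[0,0,0],0.0],[[0,0,0.003],[0,0,0],0.0],[[0,0,0.004],[0,0,0],0.0],[[0,0,0.004],[0,0,0],0.0]]'

```text
time_s: 4.2
tool_pos: [0.5391, -0.3085, 0.0445]
tool_rot: [-180.0, -0.1, 74.3]
force: [-3.8, 3.5, 7.8]
grip_width: 0.0005
```

>>> send_rows --steps '[[[0,0,0.001],[0,0,0],0.0],[[0,0,0.002],[0,0,0],0.0],[[0,0,0.002],[0,0,0],0.0],[[0,0,0.002],[0,0,0],0.0],[[0,0,0.002],[0,0,0],0.0]]'

```text
time_s: 4.62
tool_pos: [0.5391, -0.3086, 0.0443]
tool_rot: [-180.0, -0.1, 74.3]
force: [-7.3, 5.6, 19.6]
grip_width: 0.0002
```

>>> send_rows --steps '[[[0,0,-0.01],[0,0,0],0.0],[[0,0,-0.03],[0,0,0],0.0],[[0,-0.01,-0.06],[0,0,0],0.0],[[0,-0.04,-0.09],[0,0,0],0.0],[[0,-0.07,-0.12],[0,0,0],0.0]]'

```text
time_s: 5.03
tool_pos: [0.4728, -0.2908, 0.1614]
tool_rot: [180.0, 0.1, 74.3]
force: [-0.1, 1.3, 2.7]
grip_width: 0.0006
```

>>> send_rows --steps '[[[0,-0.01,-0.03],[0,0,0],0.0],[[0,-0.02,-0.06],[0,0,0],0.0],[[0,-0.03,-0.08],[0,0,0],0.0],[[0,-0.03,-0.08],[0,0,0],0.0],[[0,-0.03,-0.08],[0,0,0],0.0]]'

```text
time_s: 5.45
tool_pos: [0.4448, -0.2825, 0.2416]
tool_rot: [179.7, -0.1, 74.3]
force: [-0.4, -0.6, 0.2]
grip_width: 0.0005
```

Run:
```python
from cell import env
from h import *
o=env.get_obs();print(o["tool_pos"],o["tool_rot"],o["qpos"].round(1))
c=env.read_camera("wrist"); np.save("w2.npy",c,allow_pickle=True)
cv2.imwrite("pics/w2.png",c["pixels"][:,:,::-1])
print(proj(c,[.5393,-.3113,.056]),proj(c,[.6326,-.3383,.078]),proj(c,o["tool_pos"]))
```

```text
[ 0.44476033 -0.28246838  0.24162622] [ 1.79738872e+02 -1.03649984e-01  7.43162407e+01] [-26.5   2.4  58.4 100.8  -2.3  77.7 106.7]
[248.79028738 256.17866435] [248.34258983 339.15106546] [251.09266667 250.7753609 ]
```

View pics/w2.png

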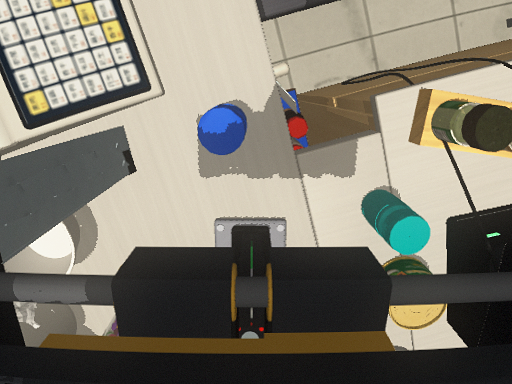

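Run:
```python
from cell import env
from h import *
f=lambda i,x,y,w,h,s:cv2.resize(i[y:y+h,x:x+w,::-1],None,fx=s,fy=s,interpolation=cv2.INTER_CUBIC)
a=env.read_camera("side")["pixels"];b=env.read_camera("top")["pixels"]
cv2.imwrite("pics/d2.png",np.hstack([f(a,230,80,130,150,3),f(b,250,100,130,150,3)]))
```

```text
(no output)
```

View pics/d2.png

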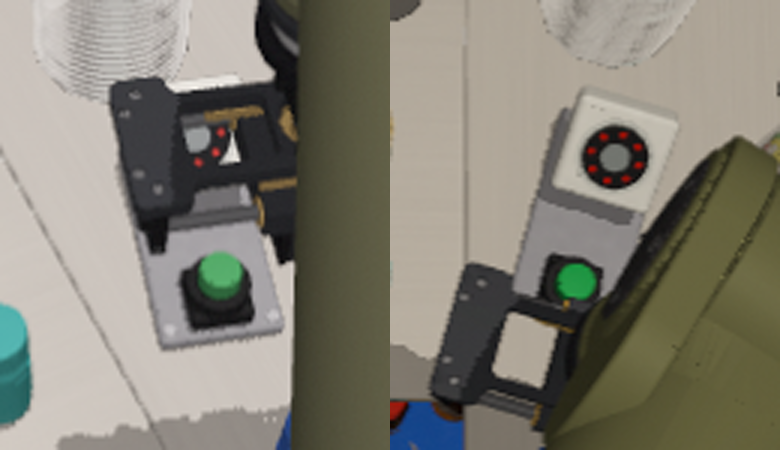

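>>> send_rows --steps '[[[0.014,0,0],[0,0,0.113],0.087],[[0.028,0,0],[0,0,0.226],0.087],[[0.042,0,0],[0,0,0.339],0.087],[[0.056,0,0],[0,0,0.452],0.087],[[0.068,0,0],[0,0,0.565],0.087]]'

```text
time_s: 6.02
tool_pos: [0.4622, -0.2154, 0.2389]
tool_rot: [-179.9, 0.1, 41.6]
force: [-0.5, 0.8, 1.0]
grip_width: 0.0259
```

>>> send_rows --steps '[[[0.008,-0.011,0],[0,0,0.113],0.087],[[0.017,-0.022,0],[0,0,0.226],0.087],[[0.025,-0.032,0],[0,0,0.339],0.087],[[0.034,-0.043,0],[0,0,0.452],0.087],[[0.042,-0.054,0],[0,0,0.565],0.087]]'

```text
time_s: 6.43
tool_pos: [0.4571, -0.1474, 0.239]
tool_rot: [180.0, 0.2, 9.2]
force: [0.1, -0.9, -0.1]
grip_width: 0.0592
```

>>> send_rows --steps '[[[0,-0.013,0],[0,0,0.113],0.087],[[0,-0.026,0],[0,0,0.226],0.087],[[0.001,-0.04,0],[0,0,0.339],0.087],[[0.002,-0.053,0],[0,0,0.452],0.087],[[0.003,-0.066,0],[0,0,0.56],0.087]]'

```text
time_s: 6.85
tool_pos: [0.4489, -0.082, 0.2389]
tool_rot: [179.9, 0.1, -22.8]
force: [-0.7, -0.8, 0.2]
grip_width: 0.0855
```

Run:
```python
from cell import env
from h import *
o=env.get_obs();print(o["tool_pos"],o["tool_rot"],o["qpos"].round(1))
c=env.read_camera("wrist")
cv2.imwrite("pics/w3.png",c["pixels"][:,:,::-1])
print(proj(c,[.453,-.055,.106]),proj(c,o["tool_pos"]),c["position"])
a=env.read_camera("top")["pixels"];cv2.imwrite("pics/t3.png",a[:,:,::-1])
```

```text
[ 0.44892923 -0.08198721  0.23885021] [ 1.79878955e+02  1.29600659e-01 -2.28377868e+01] [-34.2  -9.   37.6 108.8   5.7  78.6 -21. ]
[244.53510118 154.90253837] [252.38093494 249.9688092 ] [ 0.47963333 -0.0086401   0.4015767 ]
```

View pics/w3.png

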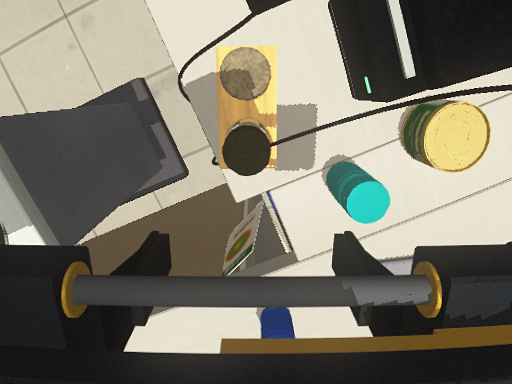

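View pics/t3.png

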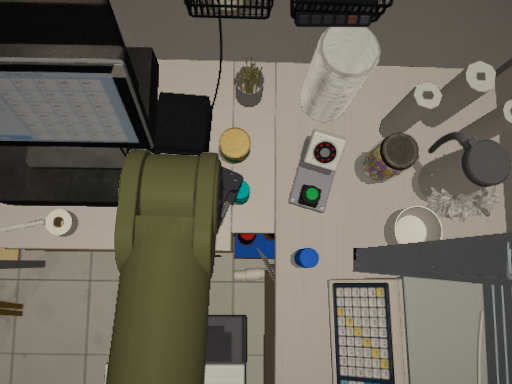

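Run:
```python
from cell import env
from h import *
c=env.read_camera("wrist")
print(env.get_obs()["time_s"],atz(c,246.5,149.5,.106),atz(c,245,73,.106))
cv2.imwrite("pics/w3c.png",cv2.resize(c["pixels"][35:185,200:300,::-1],None,fx=4,fy=4,interpolation=cv2.INTER_CUBIC))
```

```text
7.0 [ 0.45626579 -0.04977343  0.106     ] [0.47961008 0.00957086 0.106     ]
```

View pics/w3c.png

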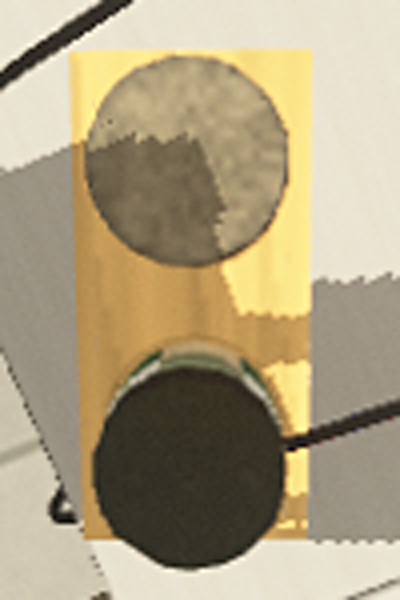

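>>> send_rows --steps '[[[-0.001,-0.006,0.02],[0,0,0],0.087],[[-0.0025,-0.012,0.04],[0,0,0],0.087],[[-0.0035,-0.018,0.06],[0,0,0],0.087],[[-0.0045,-0.024,0.08],[0,0,0],0.087],[[-0.0055,-0.029,0.1],[0,0,0],0.087]]'

```text
time_s: 7.42
tool_pos: [0.4554, -0.0549, 0.139]
tool_rot: [179.9, 0.0, -22.4]
force: [-0.5, 1.1, 0.2]
grip_width: 0.087
```

Run:
```python
from cell import env
from h import *
o=env.get_obs();print(o["tool_pos"],o["tool_rot"],o["qpos"].round(1))
c=env.read_camera("wrist")
cv2.imwrite("pics/w4.png",c["pixels"][:,:,::-1])
print(proj(c,[.4548,-.0533,.106]),proj(c,o["tool_pos"]))
```

```text
[ 0.45539648 -0.05486278  0.13900452] [ 1.79940246e+02  1.26285865e-02 -2.24027965e+01] [-35.3  -3.2  38.1 116.5   2.2  66.1 -20.5]
[250.36459078 224.3884094 ] [252.39315859 249.90105121]
```

View pics/w4.png

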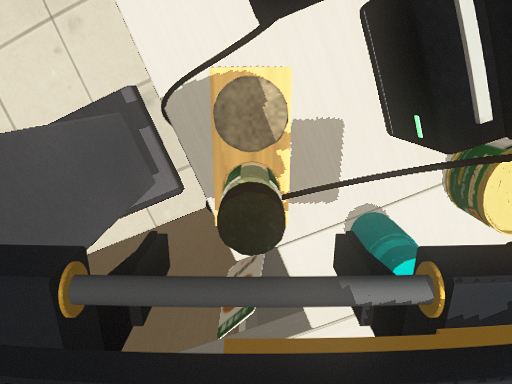

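Run:
```python
from cell import env
from h import *
o=env.get_obs()
c=env.read_camera("wrist");Rt=rpy(o["tool_rot"])
for x in(-.0435,.0435,-.0585,.0585):
  for y in(-.0095,.0095):
    print(x,y,proj(c,o["tool_pos"]+Rt@[x,y,0]).round(1))
f=lambda i,x,y,w,h,s:cv2.resize(i[y:y+h,x:x+w,::-1],None,fx=s,fy=s,interpolation=cv2.INTER_CUBIC)
p=c["pixels"]
cv2.imwrite("pics/w4c.png",np.hstack([f(p,110,220,75,75,5),f(p,325,220,75,75,5)]))
```

```text
-0.0435 -0.0095 [168.6 233.2]
-0.0435 0.0095 [171.3 265.9]
0.0435 -0.0095 [336.3 233. ]
0.0435 0.0095 [333.6 265.7]
-0.0585 -0.0095 [140.2 233. ]
-0.0585 0.0095 [143.8 265.6]
0.0585 -0.0095 [364.7 232.8]
0.0585 0.0095 [361.1 265.4]
```

View pics/w4c.png

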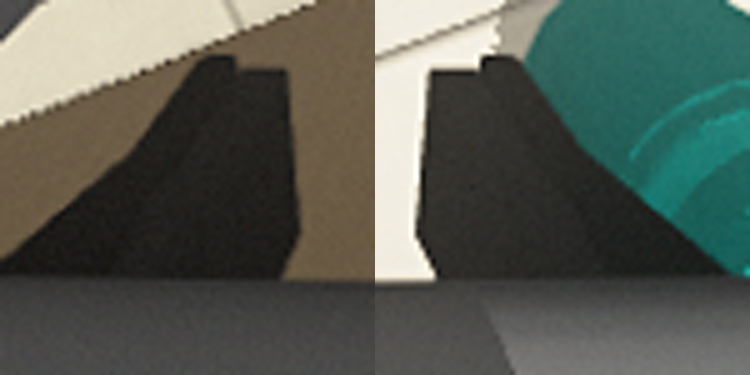

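Run:
```python
from cell import env
from h import *
o=env.get_obs()
c=env.read_camera("wrist");Rt=rpy(o["tool_rot"])
p=c["pixels"]
cv2.imwrite("pics/w4d.png",cv2.resize(p[160:265,205:300,::-1],None,fx=5,fy=5,interpolation=cv2.INTER_CUBIC))
for uv in((251.5,218),(251.5,219.5)):
  q=atz(c,*uv,.106);print(q,Rt.T@(q-o["tool_pos"]))
# project lid circle for that
ctr=atz(c,251.5,218,.106)
print([proj(c,ctr+.022*np.array([np.cos(a),np.sin(a),0])).round(1) for a in np.radians([-22.4,67.6,157.6,247.6])])
```

```text
[ 0.45460592 -0.04856661  0.106     ] [-0.00045206 -0.00619408  0.03111888]
[ 0.45423515 -0.04946528  0.106     ] [-0.00045273 -0.00522194  0.03112326]
[array([287.8, 218. ]), array([251.5, 182.9]), array([215.2, 217.9]), array([251.5, 250.9])]
```

View pics/w4d.png

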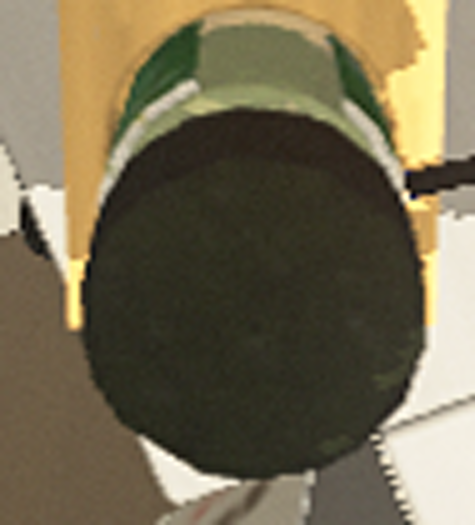

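>>> send_rows --steps '[[[0.001,-0.001,0.01],[0,0,0],0.087],[[0.0022,-0.003,0.02],[0,0,0],0.087],[[0.0022,-0.003,0.03],[0,0,0],0.087],[[0.0022,-0.003,0.04],[0,0,0],0.087],[[0.0022,-0.003,0.045],[0,0,0],0.087]]'

```text
time_s: 7.98
tool_pos: [0.4578, -0.0521, 0.094]
tool_rot: [179.9, 0.1, -22.5]
force: [0.2, -0.7, -0.4]
grip_width: 0.087
```

Run:
```python
from cell import env
from h import *
o=env.get_obs();print(o["tool_pos"],o["tool_rot"])
c=env.read_camera("wrist");Rt=rpy(o["tool_rot"])
p=c["pixels"]
cv2.imwrite("pics/w5.png",cv2.resize(p[150:300,150:350,::-1],None,fx=4,fy=4,interpolation=cv2.INTER_CUBIC))
for z in(.033-.062,0,.02):print(z,proj(c,o["tool_pos"]+Rt@[0,0,z]))
q=o["tool_pos"].copy();q[2]=.106;print(proj(c,q),[proj(c,q+.022*np.array([np.cos(a),np.sin(a),0])).round(1) for a in np.radians([-22.4,67.6,157.6,247.6])])
```

```text
[ 0.45783471 -0.05205484  0.09399224] [ 1.79946087e+02  8.19014314e-02 -2.25135777e+01]
-0.028999999999999998 [252.65553322 278.67625622]
0 [252.4382792  249.94570649]
0.02 [252.32282672 234.73746458]
[252.48489894 260.73590929] [array([297.2, 260.5]), array([252.4, 218.8]), array([207.8, 260.7]), array([252.6, 299.1])]
```

View pics/w5.png

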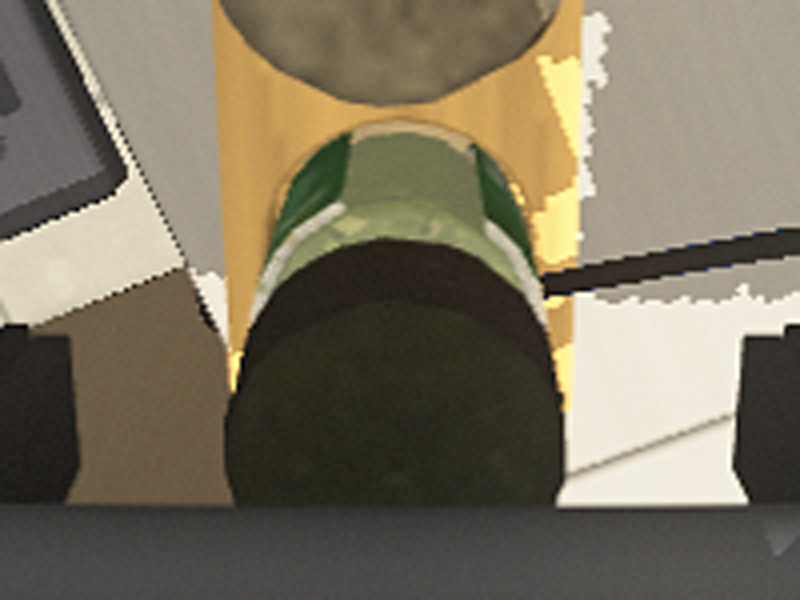

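>>> send_rows --steps '[[[0,0.001,0.01],[0,0,0],0.087],[[-0.001,0.002,0.02],[0,0,0],0.087],[[-0.001,0.002,0.03],[0,0,0],0.087],[[-0.001,0.002,0.038],[0,0,0],0.087],[[-0.001,0.002,0.038],[0,0,0],0.087]]'

```text
time_s: 8.45
tool_pos: [0.4554, -0.0534, 0.0555]
tool_rot: [179.9, 0.2, -22.5]
force: [0.0, -0.2, 1.0]
grip_width: 0.087
```

>>> send_rows --steps '[[[0,0,0],[0,0,0],0.06],[[0,0,0],[0,0,0],0.05],[[0,0,0],[0,0,0],0.03],[[0,0,0],[0,0,0],0.03],[[0,0,0],[0,0,0],0.03]]' --grip_force 25

```text
time_s: 8.87
tool_pos: [0.4573, -0.0533, 0.0579]
tool_rot: [-180.0, -0.0, -22.5]
force: [-0.3, 0.0, -0.3]
grip_width: 0.0616
```

>>> send_rows --steps '[[[0,0,0],[0,0,0],0.03],[[0,0,0],[0,0,0],0.03],[[0,0,0],[0,0,0],0.03],[[0,0,0],[0,0,0],0.03],[[0,0,0],[0,0,0],0.03]]'

```text
time_s: 9.28
tool_pos: [0.457, -0.0533, 0.0576]
tool_rot: [-180.0, -0.0, -22.5]
force: [-0.3, 0.4, 0.3]
grip_width: 0.0422
```

>>> send_rows --steps '[[[0,0,0],[0,0,0],0.03],[[0,0,0],[0,0,0],0.03],[[0,0,-0.002],[0,0,0],0.03],[[0,0,-0.005],[0,0,0],0.03],[[0,0,-0.01],[0,0,0],0.03]]'

```text
time_s: 9.7
tool_pos: [0.4564, -0.0534, 0.0673]
tool_rot: [180.0, 0.0, -22.5]
force: [-0.3, 0.1, -0.6]
grip_width: 0.0423
```

>>> send_rows --steps '[[[0,0,-0.01],[0,0,0],0.03],[[0,0,-0.02],[0,0,0],0.03],[[0,0,-0.03],[0,0,0],0.03],[[0,0,-0.04],[0,0,0],0.03],[[0,0,-0.05],[0,0,0],0.03]]'

```text
time_s: 10.12
tool_pos: [0.4573, -0.0533, 0.119]
tool_rot: [-180.0, -0.1, -22.5]
force: [0.5, -0.3, -0.6]
grip_width: 0.0421
```

>>> send_rows --steps '[[[0,0,-0.02],[0,0,0],0.03],[[0,0,-0.04],[0,0,0],0.03],[[0,0,-0.06],[0,0,0],0.03],[[0,0,-0.08],[0,0,0],0.03],[[0,0,-0.1],[0,0,0],0.03]]'

```text
time_s: 10.53
tool_pos: [0.4568, -0.0535, 0.2193]
tool_rot: [-180.0, -0.0, -22.5]
force: [0.8, 0.4, -1.3]
grip_width: 0.0421
```

Run:
```python
from cell import env
from h import *
o=env.get_obs();print(o["tool_pos"],o["tool_rot"],o["qpos"].round(1),o["grip_width"],o["force"])
im=[]
for n in("wrist","side","top"):
  c=env.read_camera(n); cv2.imwrite(f"pics/{n}6.png",c["pixels"][:,:,::-1])
```

```text
[ 0.4568335  -0.05350432  0.21934991] [-1.79958913e+02 -3.86340508e-02 -2.25286843e+01] [-36.   -7.6  36.6 110.2   4.7  75.9 -23.3] 0.042138937613673745 [ 0.78785923  0.43127241 -1.33332619]
```

View pics/side6.png

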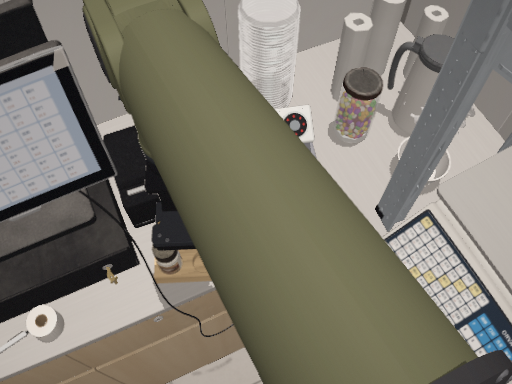

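View pics/wrist6.png

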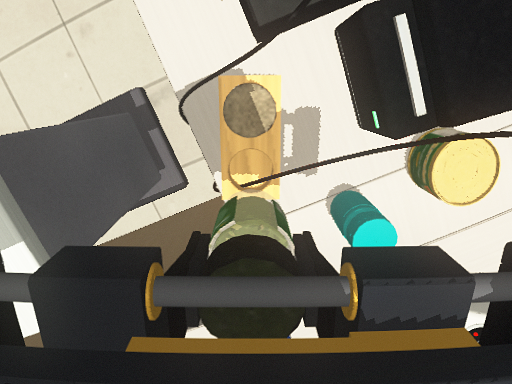

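View pics/top6.png

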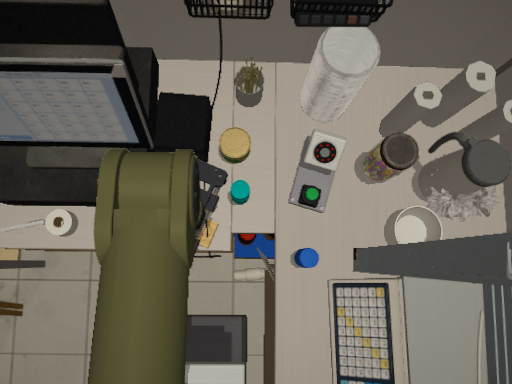

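```bash
cat >> h.py <<'E'
def targ(lens,psi,d,yaw_off=0):
    p=np.radians(psi); s,cc=np.sin(.6),np.cos(.6)
    zv=np.array([-s*np.cos(p),-s*np.sin(p),cc]); y=np.array([np.sin(p),-np.cos(p),0]); z=-zv; x=np.cross(y,z)
    return np.array(lens)+d*zv, np.column_stack([x,y,z]), zv
def rel(o,pos,Rm):
    Rt=rpy(o["tool_rot"]); return (Rt.T@(pos-o["tool_pos"])).round(4), R.from_matrix(Rt.T@Rm).as_rotvec().round(4)
E
python3 - <<'E'
from cell import env
from h import *
o=env.get_obs();t,Rm,zv=targ([.6356,-.337,.078],-15.8,.188)
print(t,zv,rel(o,t,Rm))
E
```

```text
[ 0.53345788 -0.30809669  0.2331631 ] [-0.54330915  0.15374099  0.82533561] (array([ 0.1673,  0.2064, -0.0137]), array([ 0.033 ,  0.596 , -0.1143]))
```

>>> send_rows --steps '[[[0.017,0.021,-0.005],[0,0,0],0.03],[[0.034,0.042,-0.01],[0,0,0],0.03],[[0.051,0.063,-0.015],[0,0,0],0.03],[[0.067,0.084,-0.02],[0,0,0],0.03],[[0.084,0.104,-0.025],[0,0,0],0.03]]'

```text
time_s: 11.1
tool_pos: [0.4939, -0.1828, 0.2418]
tool_rot: [180.0, 0.1, -22.5]
force: [0.2, -0.5, -1.3]
grip_width: 0.0424
```

Run:
```python
from cell import env
from h import *
o=env.get_obs();t,Rm,zv=targ([.6356,-.337,.078],-15.8,.188)
print(o["tool_pos"],o["qpos"].round(1),rel(o,t,Rm))
```

```text
[ 0.49394713 -0.18275041  0.24175012] [-28.8   2.5  48.  100.3  -1.9  78.1  -2.9] (array([0.0845, 0.1007, 0.0085]), array([ 0.0353,  0.6009, -0.1138]))
```

>>> send_rows --steps '[[[0.008,0.01,0.001],[0.0035,0.06,-0.011],0.03],[[0.017,0.02,0.002],[0.007,0.12,-0.023],0.03],[[0.025,0.03,0.003],[0.01,0.18,-0.034],0.03],[[0.034,0.04,0.003],[0.014,0.24,-0.046],0.03],[[0.042,0.05,0.004],[0.018,0.3,-0.057],0.03]]'

```text
time_s: 11.52
tool_pos: [0.5139, -0.2443, 0.2374]
tool_rot: [-179.5, -17.3, -19.3]
force: [-0.8, -0.6, -1.3]
grip_width: 0.0426
```

Run:
```python
from cell import env
from h import *
o=env.get_obs();t,Rm,zv=targ([.6356,-.337,.078],-15.8,.188)
print(o["tool_pos"],o["qpos"].round(1),rel(o,t,Rm))
```

```text
[ 0.51391595 -0.24425562  0.23736568] [-27.7  -9.7  47.4 110.2   7.3  59.2  -1.6] (array([0.0365, 0.054 , 0.0153]), array([ 0.0175,  0.2983, -0.056 ]))
```

>>> send_rows --steps '[[[0.007,0.011,0.003],[0.0035,0.06,-0.011],0.03],[[0.014,0.022,0.006],[0.007,0.12,-0.023],0.03],[[0.022,0.032,0.009],[0.01,0.18,-0.034],0.03],[[0.03,0.043,0.012],[0.014,0.24,-0.046],0.03],[[0.0365,0.054,0.0153],[0.0175,0.298,-0.056],0.03]]'

```text
time_s: 11.93
tool_pos: [0.5333, -0.3078, 0.2331]
tool_rot: [-179.9, -34.4, -15.8]
force: [0.4, 0.5, -1.1]
grip_width: 0.0425
```

Run:
```python
from cell import env
from h import *
o=env.get_obs();t,Rm,zv=targ([.6356,-.337,.078],-15.8,.188)
print(o["tool_pos"],o["tool_rot"],o["qpos"].round(1),rel(o,t,Rm))
for n in("wrist","side","top"):
  c=env.read_camera(n); cv2.imwrite(f"pics/{n}7.png",c["pixels"][:,:,::-1])
```

```text
[ 0.53330042 -0.30776534  0.23307398] [-179.94387167  -34.38228766  -15.81023079] [-21.3 -16.2  48.1 119.5   7.2  37.8   9.1] (array([0.0002, 0.0003, 0.0001]), array([-0.0009, -0.0001, -0.0001]))
```

View pics/wrist7.png

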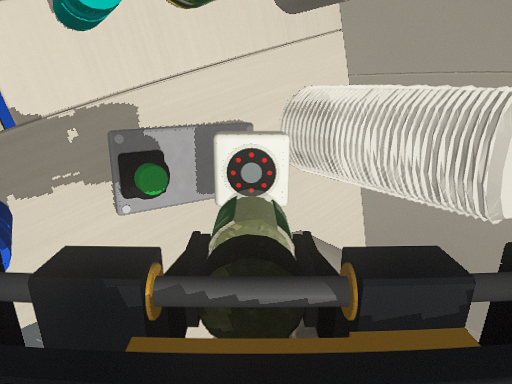

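View pics/side7.png

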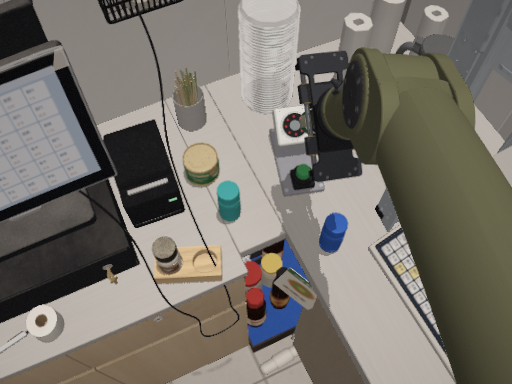

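View pics/top7.png

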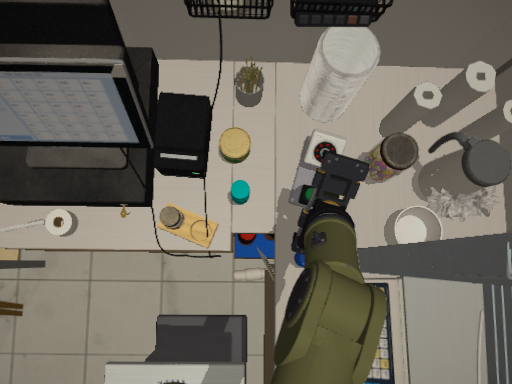

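Run:
```python
from cell import env
from h import *
o=env.get_obs()
c=env.read_camera("wrist");p=c["pixels"]
cv2.imwrite("pics/w8.png",cv2.resize(p[115:225,100:300,::-1],None,fx=4,fy=4,interpolation=cv2.INTER_CUBIC))
t,Rm,zv=targ([.6356,-.337,.078],-15.8,0)
Rt=rpy(o["tool_rot"]);tp=o["tool_pos"]
print("tip corners",[proj(c,tp+Rt@[x,-.0095,0]).round(1) for x in(-.0211,.0211)])
print("lens",proj(c,t))
for a in(-.04,.04):
  for b in (-.04,.04): print(a,b,proj(c,t+Rm@[a,b,0]).round(1))
print('base circle', [proj(c,tp+Rt@[.022*np.cos(a),.022*np.sin(a),.048]).round(1) for a in np.radians([180,225,270,315,0])])
```

```text
tip corners [array([210.7, 233. ]), array([292.3, 232.9])]
lens [254.2474351 170.3517934]
-0.04 -0.04 [215.  132.3]
-0.04 0.04 [217.5 206.5]
0.04 -0.04 [293.3 132. ]
0.04 0.04 [291.2 206.3]
base circle [array([218.1, 217.5]), array([227.3, 194.9]), array([251.4, 185.3]), array([275.5, 194.9]), array([284.8, 217.4])]
```

View pics/w8.png

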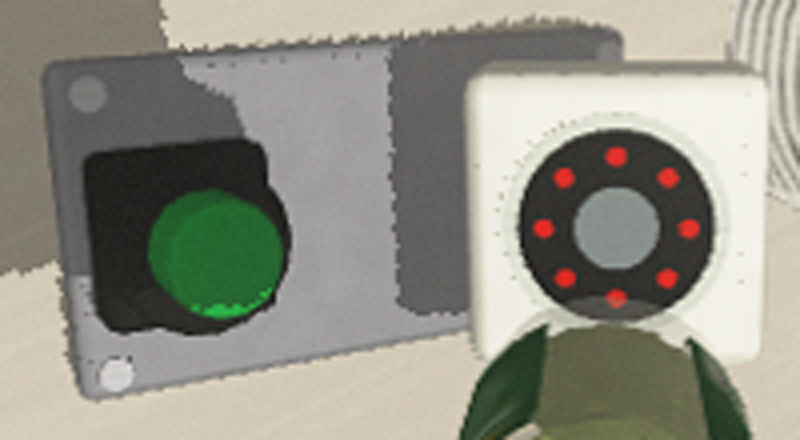

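Run:
```python
from cell import env
from h import *
o=env.get_obs()
c=env.read_camera("wrist");p=c["pixels"]
f=cv2.resize(p[180:345,190:310,::-1],None,fx=3.6,fy=3.6,interpolation=cv2.INTER_CUBIC)
f=np.clip(f.astype(float)*1.6+25,0,255).astype(np.uint8)
g=f.copy()
Rt=rpy(o["tool_rot"]);tp=o["tool_pos"]
for z in(.048,-.048):
  for a in np.radians(np.arange(0,360,6)):
    u=proj(c,tp+Rt@[.022*np.cos(a),.022*np.sin(a),z]); cv2.circle(g,tuple(((u-[190,180]+.5)*3.6).astype(int)),1,(0,0,255),-1)
f=np.hstack([f,g])[:, :]
cv2.imwrite("pics/w9.png",cv2.resize(f,None,fx=.9,fy=.9));print(f.shape)
```

```text
(594, 864, 3)
```

View pics/w9.png

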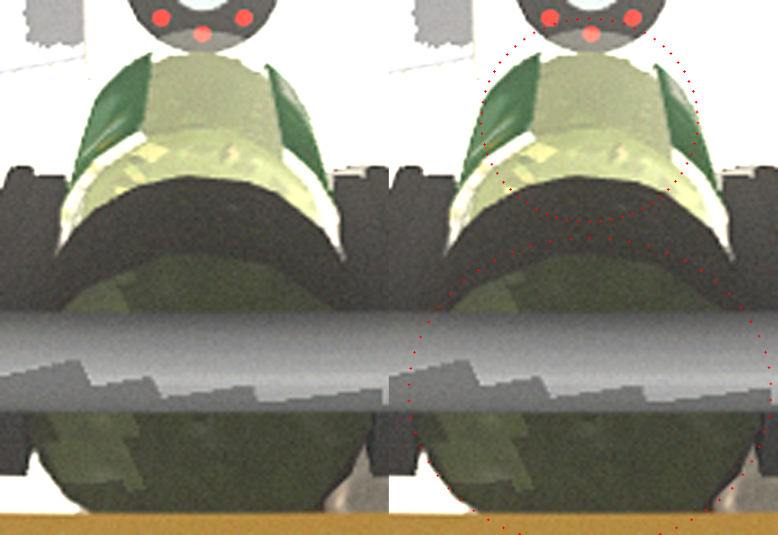

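>>> send_rows --steps '[[[0,0,0.008],[0,0,0],0.03],[[0,0,0.016],[0,0,0],0.03],[[0,0,0.024],[0,0,0],0.03],[[0,0,0.032],[0,0,0],0.03],[[0,0,0.04],[0,0,0],0.03]]'

```text
time_s: 12.6
tool_pos: [0.5564, -0.3133, 0.2003]
tool_rot: [180.0, -34.3, -15.8]
force: [1.0, 0.2, -0.9]
grip_width: 0.0425
```

>>> send_rows --steps '[[[0,0,0.004],[0,0,0],0.03],[[0,0,0.008],[0,0,0],0.03],[[0,0,0.01],[0,0,0],0.03],[[0,0,0.01],[0,0,0],0.03],[[0,0,0.01],[0,0,0],0.03]]'

```text
time_s: 13.02
tool_pos: [0.5611, -0.3153, 0.1929]
tool_rot: [-180.0, -34.3, -15.8]
force: [-0.3, -0.7, -1.0]
grip_width: 0.042
```

Run:
```python
from cell import env
from h import *
o=env.get_obs();t,Rm,zv=targ([.6356,-.337,.078],-15.8,.138)
print(o["tool_pos"],o["tool_rot"],o["qpos"].round(1),o["joint_velocities"].round(2),o["force"],rel(o,t,Rm))
ims={}
for n in("wrist","side","top"):
  c=env.read_camera(n); ims[n]=c; cv2.imwrite(f"pics/{n}9.png",c["pixels"][:,:,::-1])
c=ims["wrist"];g=cv2.resize(c["pixels"][100:290,150:350,::-1],None,fx=4,fy=4,interpolation=cv2.INTER_CUBIC)[:600]
t0,_,_=targ([.6356,-.337,.078],-15.8,0)
Rt=rpy(o["tool_rot"]);tp=o["tool_pos"]
print("lens",proj(c,t0),"base",proj(c,tp+Rt@[0,.0018,.048]))
d=lambda u,col:cv2.circle(g,tuple(((u-[150,100]+.5)*4).astype(int)),1,col,-1)
for a in np.radians(np.arange(0,360,6)):
    d(proj(c,tp+Rt@[.022*np.cos(a),.0018+.022*np.sin(a),.048]),(0,0,255))
for s in np.linspace(-.04,.04,30):
    for q in((s,.04),(s,-.04),(.04,s),(-.04,s)): d(proj(c,t0+Rm@[q[0],q[1],0]),(255,0,0))
cv2.imwrite("pics/w10.png",g)
f=lambda i,x,y,w,h,s:cv2.resize(i[y:y+h,x:x+w,::-1],None,fx=s,fy=s,interpolation=cv2.INTER_CUBIC)
cv2.imwrite("pics/d10.png",np.hstack([f(ims["side"]["pixels"],250,60,130,150,3),f(ims["top"]["pixels"],280,120,130,150,3)]))
```

```text
[ 0.56114101 -0.31534365  0.19290689] [-179.96042806  -34.30446229  -15.8443081 ] [-28.4  -8.6  57.8 119.4  -2.6  32.   17.1] [ 0.52 -0.64 -0.3  -0.09  0.16 -0.06 -0.1 ] [-0.2913971  -0.71725211 -1.0448325 ] (array([-0.0009,  0.0006,  0.0006]), array([-0.0003,  0.0013, -0.0006]))
lens [250.61698378 183.20135878] base [251.46656591 220.09757923]
```

View pics/w10.png

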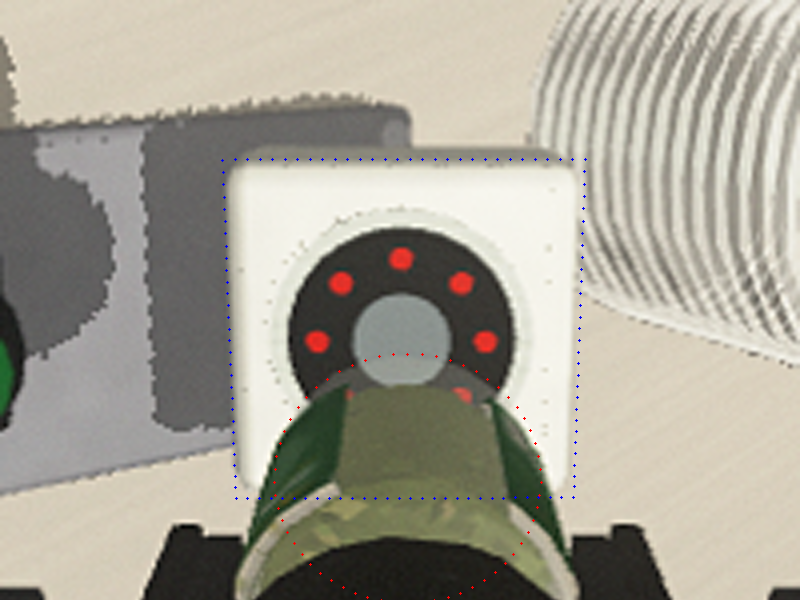

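View pics/d10.png

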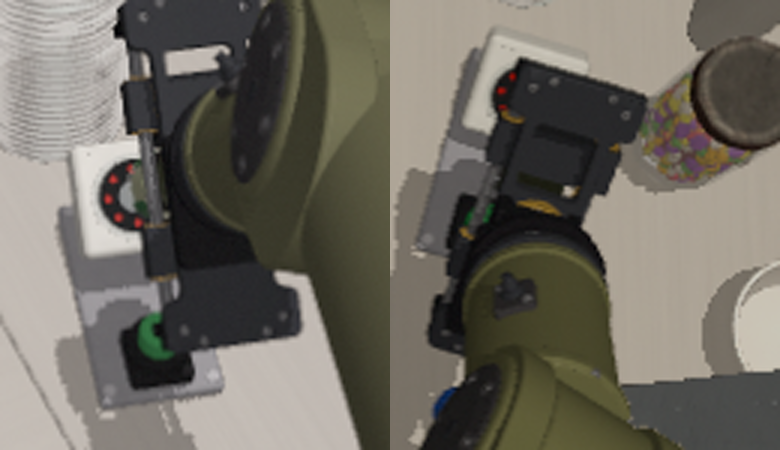

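>>> send_rows --steps '[[[-0.001,0,0],[0,0,0],0.03],[[-0.001,0,0],[0,0,0],0.03],[[-0.001,0,0],[0,0,0],0.03],[[-0.001,0,0],[0,0,0],0.03],[[-0.001,0,0],[0,0,0],0.03]]'

```text
time_s: 13.58
tool_pos: [0.5602, -0.3153, 0.1924]
tool_rot: [-179.9, -34.3, -15.9]
force: [-0.0, 0.1, -0.1]
grip_width: 0.0424
```

>>> send_rows --steps '[[[0,0,0],[0,0,0],0.03],[[0,0,0],[0,0,0],0.03],[[0,0,0],[0,0,0],0.03],[[0,0,0],[0,0,0],0.03],[[0,0,0],[0,0,0],0.03]]'

```text
time_s: 14.0
tool_pos: [0.5602, -0.3152, 0.1923]
tool_rot: [-179.9, -34.3, -15.9]
force: [0.8, -0.8, -1.4]
grip_width: 0.0423
```

Run:
```python
from cell import env
from h import *
t,Rm,zv=targ([.6356,-.337,.078],-15.8,.138)
for i in range(4):
  o=env.get_obs()
  c=env.read_camera("wrist")
  print(o["tool_pos"],o["joint_velocities"].round(2),o["force"].round(1),rel(o,t,Rm))
  t0,_,_=targ([.6356,-.337,.078],-15.8,0)
print(proj(c,t0))
Rt=rpy(o["tool_rot"]);tp=o["tool_pos"]
p=c["pixels"].astype(int);m=(p[:,:,0]>180)&(p[:,:,1]<90)&(p[:,:,2]<90);m[:100]=0;m[230:]=0;m[:,:200]=0;m[:,320:]=0
n,l,s,ce=cv2.connectedComponentsWithStats(m.astype(np.uint8));print([ (s[i,4],ce[i].round(2)) for i in range(1,n)])
g=cv2.resize(c["pixels"][170:330,190:320,::-1],None,fx=3.7,fy=3.7,interpolation=cv2.INTER_CUBIC)
g=np.clip(g*1.5+25.,0,255).astype(np.uint8);h=g.copy()
for z in (.048,-.048):
 for a in np.radians(np.arange(0,360,6)):
  u=proj(c,tp+Rt@[.022*np.cos(a),.0018+.022*np.sin(a),z]);cv2.circle(h,tuple(((u-[190,170]+.5)*3.7).astype(int)),1,(0,0,255),-1)
cv2.imwrite("pics/w11.png",np.hstack([g,h])[:,:962][:, :]) if 0 else cv2.imwrite("pics/w11.png",cv2.resize(np.hstack([g,h]),None,fx=.83,fy=.83))
```

```text
[ 0.56022558 -0.31519131  0.19230069] [ 0.03  0.06 -0.01  0.05  0.02  0.08 -0.03] [ 0.8 -0.8 -1.4] (array([0.0002, 0.0005, 0.0006]), array([-0.0003,  0.0012, -0.0008]))
[ 0.56019128 -0.31520011  0.19227705] [ 0.08 -0.01 -0.   -0.05  0.13  0.07 -0.03] [ 0.2  0.7 -0.7] (array([0.0003, 0.0004, 0.0006]), array([-0.0003,  0.0013, -0.0009]))
[ 0.56018968 -0.31518633  0.19226732] [ 0.02 -0.1   0.02 -0.11  0.11  0.04  0.08] [-0.1  0.7 -0.9] (array([0.0003, 0.0005, 0.0006]), array([-0.0003,  0.0013, -0.0009]))
[ 0.56020669 -0.31519843  0.19229106] [ 0.02  0.03 -0.02  0.   -0.1   0.01  0.06] [-0.1 -0.4 -1.4] (array([0.0002, 0.0004, 0.0006]), array([-0.0003,  0.0012, -0.0009]))
[251.81700551 183.06514408]
[(np.int32(20), array([251.1 , 163.95])), (np.int32(20), array([236.1 , 169.95])), (np.int32(20), array([266.25, 170.15])), (np.int32(19), array([230.  , 184.79])), (np.int32(20), array([272.1, 184.7])), (np.int32(5), array([265.8, 198. ])), (np.int32(1), array([238., 198.]))]
```

View pics/w11.png

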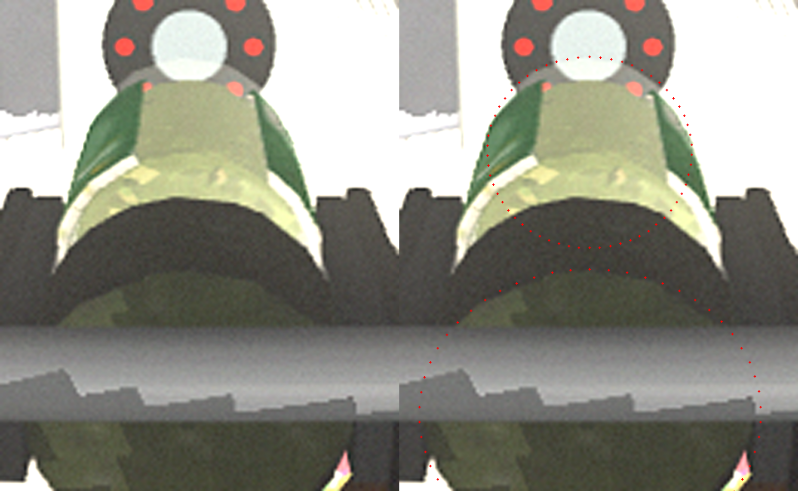

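Run:
```python
from cell import env
print(env.sign_off())
o=env.get_obs();print(o["time_s"],o["tool_pos"],o["force"],o["grip_width"])
```

```text
the job is handed in; nothing more can be done
None
the job is handed in; nothing more can be done
```

I pushed the plunger down to its stop and let it spring back. I then took the green-labelled jar out of the rack, and the arm is now holding it in front of the reader. The job was handed in at about 14 s of the 50 s allowed.

- **Plunger:** the fingers stopped at z = 0.0443 m and the force jumped from 8 N to 20 N, which is the stop at 12 mm of travel. The pictures afterwards show the cap back up.
- **Jar position:** the last wrist-camera check puts the underside centred on the lens to about 1 mm. The tool is within about 0.1° of the lens axis, and the jar shows no visible tilt in the grip.
- **Distance:** about 9 cm, good to about 2 mm. It comes from the given heights and the arm's own readings, because the pictures could not measure depth well.
- **Holding still:** the joints were at rest and the force was under 2 N, so nothing suggests it is touching anything. The grip was steady at 42 mm.
- **Other jar:** after the lift, the pictures showed the brown-labelled jar still standing in the rack.

Two checks disagreed:
- The fixed cameras and the wrist camera differed by 3 to 5 mm. I used the wrist camera, which matched the visible fingertips to about 0.5 mm, for the grasp and the final placing.
- The reader head looked about 4% smaller than predicted. I put this down to its rounded edges.

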